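Zero the transmission meter and hold the amber plate in its beam

TASK

Check the amber glass test plate in the light-transmission meter. First, with the slot empty and all plates still in their stand, zero the meter by pressing its red plunger fully down to the stop and letting it spring back; then take the amber plate by its frosted top, pass it foot first down through the slot in the aluminium light guard and hold it there upright and still, so that it covers the light beam without standing on the floor of the gap. Finish while still holding it in the slot, and leave the other plates in the stand and the beaker and petri dish alone.

Things in the scene. Friction and masses are not known exactly. Their poses are not given: they have to be found in the camera images.
- meter: Light-transmission meter, fixed; base 170 (x, to its rear) x 250 (y, to its left) x 22 mm, origin under its centre. Left half (y +55): white lamp and detector blocks 28 mm apart, bridged by a aluminium light guard 96 x 108 x 16 mm, top z 108; the gap below is open front and rear, floor z 22. Right half (y -70): white console, top z 61, sloping display in front, red zero plunger behind it.
- slot_mouth (a point): Centre of the slot's mouth in the top face of the light guard (z = 108 mm of the meter). The slot goes straight down through the 16 mm guard; it is 46 mm long along the point's x and 12 mm wide along its y, with a 4 mm bevel round the mouth; axes as the meter's.
- beam (a point): Centre of the level light beam (along the meter's y, about 15 mm thick) in the gap, 46 mm below the slot mouth and 40 mm above the floor of the gap; axes as the meter's.
- zero_plunger (a joint): Travel of the zero plunger in m: 0 = up, 0.008 = down on its stop. It moves straight down, needs about 1.2 N to start and 3.6 N at the stop, and springs back up.
- plunger_top (a point): Centre of the top of the plunger's red mushroom head, 25 mm across; 82.5 mm above the worktop when up, at x = +40, y = -70 mm of the meter; the point moves with the plunger.
- plate_stand: Beech stand fixed on the worktop, 60 (its x) x 200 (its y) x 40 mm, origin under its centre; three slots in a row along y at -63, 0 and +63 mm, 30 mm deep, in each of which one plate stands with its width along the row and 1.5 mm play all round.
- amber_plate: The amber (orange-brown) glass test plate, 44 mm wide (its x), 10 mm thick (its y), 130 mm high (its z), 0.13 kg; origin at the centre of its foot. The lowest 7 mm are narrowed to 42 x 7.6 mm as a lead-in; the top 36 mm are frosted for the fingers. Alike either way round (half turn about z). In the stand its foot is 10 mm above the worktop.
- green_plate: Green plate of the same shape and size, origin at the centre of its foot; stays in the stand.
- blue_plate: Blue plate of the same shape and size, origin at the centre of its foot; stays in the stand.
- beaker: Empty glass beaker 72 x 75 x 94 mm standing behind the meter, origin under its centre; a bystander.
- petri: Glass petri dish 66 mm across, 32 mm high, on the worktop beyond the gap between meter and stand, origin under its centre; a bystander.
There are look-alikes about, which are no part of the job. What is shaped like the amber_plate but black or yellow is not meant.

How it is judged:
On the way, in this order (a step that is already met when the one before it is completed fails the run):
1. the zero plunger is pressed down to its stop while the slot is empty and the amber plate still stands in the stand (value of joint zero_plunger above 0.0068 m and distance of amber_plate from where it was at the start of the episode below 0.02 m), for 0.1 s.
2. the plunger is let up, and the amber plate is lifted out of the stand in the fingers, its foot more than 90 mm above the worktop (value of joint zero_plunger below 0.002 m and height (world z) of amber_plate above 0.09 m and contact force between the fingers and amber_plate above 1 N), for 0.1 s.
At the end, for the whole second after the job is handed in: Fingers hold the amber plate in the slot: upright (0.1 rad), in line (0.12 rad), foot within 8 mm of the slot axis, 7 to 38 mm below the beam centre, still; plunger up; other plates within 15 mm, beaker and petri dish within 30 mm of their starts (z of amber_plate in the frame of beam between -0.038 and -0.007 m and horizontal distance between amber_plate and beam below 0.008 m and angle between amber_plate's own z axis and vertical below 0.1 rad and angle between the y axis of amber_plate and the y axis of meter, either way round below 0.12 rad and contact force between the fingers and amber_plate above 1 N and linear speed of amber_plate below 0.02 m/s and value of joint zero_plunger below 0.002 m and distance of each of green_plate, blue_plate from where it was at the start of the episode below 0.015 m and distance of each of beaker, petri from where it was at the start of the episode below 0.03 m); the arm keeps its last pose, push and grip.
It fails at once if the green or blue plate is pulled from or knocked out of the stand (distance of any of green_plate, blue_plate from where it was at the start of the episode above 0.02 m).
It fails at once if the beaker or petri dish is knocked over or pushed away (distance of any of beaker, petri from where it was at the start of the episode above 0.04 m).
It also fails if it takes over 58 s, if anything falls off the work surface, if the arm or the gripper's body presses on something with over 40 N, if the wrist force passes 120 N, or if a joint passes its speed limit or range.

ROBOT

A 6-joint arm with a two-finger parallel gripper is mounted at the origin on a cart in front of the work surface, level with it; the furniture and walls round the work are solid. World frame = base frame: x ahead of the robot, y to its left, z up, the work surface at z = 0. Lengths are in m, angles in rad, forces in N, time in s.
With the tool pointing down it reaches from about 0.3 to 0.875 m from the base axis. Payload 6.4 kg.
Tool frame: the origin (TCP) lies at the centre of the arm's flange, where the gripper is bolted on; the fingertips stand 173 mm ahead of it and the grasp point (between the pads) lies 155 mm ahead of it; z points along the fingers, y is the line along which they close (so a half turn about z gives the same grasp; the last joint's range is limited). The gripper opens to 85 mm and grips with 20 to 120 N. Pads are 22 mm wide; open, the fingers measure 114 mm over their backs; the gripper's body (76 mm by 85 mm) begins 54 mm behind the grasp point. The pads swing forward as they close: fully open they stand 13 mm farther back than shut.
Start: joints at [-1.392, 0.181, 1.607, -0, 1.354, -0.206], TCP at [0.216, -0.533, 0.405] pointing down, gripper open.
Joint ranges: [-2.99, 2.99], [-0.89, 2.07], [0.3, 2.58], [-1.14, 4.28], [0, 2.63], [-3.12, 3.12]. Speed limits (rad/s): [2.57, 2.57, 3.01, 3.14, 3.14, 3.14].

INTERFACE

Orientations are given as a unit quaternion [w, x, y, z].
In Python, from bench import get_obs, camera, get_calibration, hand_in gives the robot as it stands. The module is installed in compiled form; this text tells all that it offers.
- The arm moves only by the tool drive_tool, never from a script. Its argument "increments" is a list of rows, each a list of 2 entries, a list of its own where there are three numbers: the shift along the tool's x, y, z normalised to -1 to 1, where 1 is 250 mm, then the turn about the tool's z normalised to -1 to 1, where 1 is 90 degrees. A call has exactly 8 rows; each row is the pose to reach, as a shift and turn from the pose commanded when the call began, along the tool's axes at that moment; what a row does not reach only later rows make up. A row lasts 1/8 s, in which the tool goes at most 62.5 mm and 10.7 degrees, less where a joint would pass 70% of its speed; a pose out of reach is approached as far as the arm can. A call with a number of a shift or a turn outside -1 to 1 is refused whole. A call with a gripper value outside its range is refused whole. "claw" is the closure, from 0 (fully open) to 1 (shut), set as the call begins (left out, the last holds). The fingers move at their own pace and stop on an object; the grip force is fixed at half the most. Time passes only in rows, so rows that repeat a pose let the fingers close, or fill a call up. It gives the time, the measured TCP pose, the force and the opening at its end, in the units of the state.
- get_obs(): the state, without advancing time (a new reading comes with each control period).
- camera(name): name is "scene" or "top"; returns the picture (420x560x3 uint8, blue, green, red); there is no depth.
- get_calibration(name): a dict with "K" (3x3 intrinsics, pixels), "origin" and "orientation" of the camera in the world. Camera axes: x right, y down, z forward; pixel columns grow to the right and rows downward; lengths in m; the calibration is good to about 2 mm. A picture is of the moment at which its call begins. get_calibration takes no time and is no camera call.
- hand_in(): hands the job in, once; it reports no verdict.
The state is a dict: "time_s": time; "q": joint angles; "dq": joint speeds; "joint_efforts": joint torques, N m; "eef_pos": TCP position; "eef_rot": TCP orientation; "wrist_force": force on the tool from outside, world axes, zero at the start; "torque": the same for the moment, N m; "opening": opening from 0.0 (shut) to 1.0 (fully open).
Only numpy, scipy, OpenCV 4.12 (cv2) and the standard library are available. Lean on these libraries where they do the work, as an engineer would, in place of code of your own. Each camera call takes 0.05 s, during which the arm holds its last target. There are 200 camera calls.

## Working session

There is one attempt and no reset: what is moved stays moved. The work goes in short steps, Python scripts to look and compute and a tool call to move; the robot and the scene stay as the last step left them, time stands still between calls to the robot, and variables do not carry over. Pictures are saved under pics/ and viewed, on a budget of 10 in all, crops included, one or two more only if the job needs it, and the job is handed in when it is done.

Besides the shell and the picture viewer there is one more tool, called by a JSON object that holds its "name" and its "arguments". drive_tool: Moves the arm, as the interface text tells. Its arguments: {"type":"object","properties":{"increments":{"type":"array","items":{"type":"array"}},"claw":{"type":"number"}},"required":["increments"]}

```bash
mkdir -p pics
python3 - <<'E'
from bench import *
import cv2,json
for n in("scene","top"):
    cv2.imwrite(f"pics/{n}0.png",camera(n)); c=get_calibration(n); print(n,c)
o=get_obs();print(o)
E
```

```text
scene {'K': array([[492.86924136,   0.        , 281.68138512],
       [  0.        , 492.86924136, 204.82408837],
       [  0.        ,   0.        ,   1.        ]]), 'origin': array([-0.32084963, -0.52879478,  0.95120106]), 'orientation': array([-0.36929814,  0.77114701, -0.47150463,  0.21595037])}
top {'K': array([[431.91693205,   0.        , 282.75448596],
       [  0.        , 431.91693205, 211.6553647 ],
       [  0.        ,   0.        ,   1.        ]]), 'origin': array([ 0.55219171, -0.06648672,  1.07068524]), 'orientation': array([ 0.01675381, -0.70022634,  0.71361882, -0.01227061])}
{'time_s': 0.1, 'q': array([-1.39231282e+00,  1.81521832e-01,  1.60789396e+00, -3.63429896e-06,
        1.35379132e+00, -2.06317977e-01]), 'dq': array([-2.52449172e-05, -1.00953069e-03, -2.82604814e-03, -9.17946224e-05,
        2.95456040e-03, -2.19846332e-03]), 'joint_efforts': array([ 3.25671399e-04, -4.45876300e+01, -3.52236986e+01, -2.45658057e-04,
        4.19065604e-03,  9.70827898e-06]), 'eef_pos': array([ 0.21580749, -0.53273124,  0.40384983]), 'eef_rot': array([-8.07173986e-04,  9.81547609e-01,  1.91216209e-01,  9.45996930e-06]), 'wrist_force': array([ 1.20663896, -0.38078456,  0.05293364]), 'torque': array([ 0.01467213,  0.04347135, -0.00998038]), 'opening': 1.0015607917859963}
```

View pics/scene0.png

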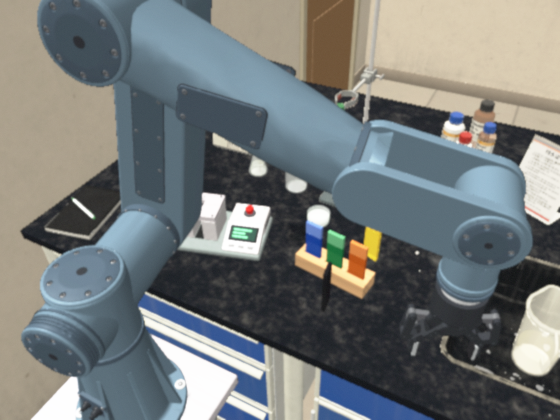

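View pics/top0.png

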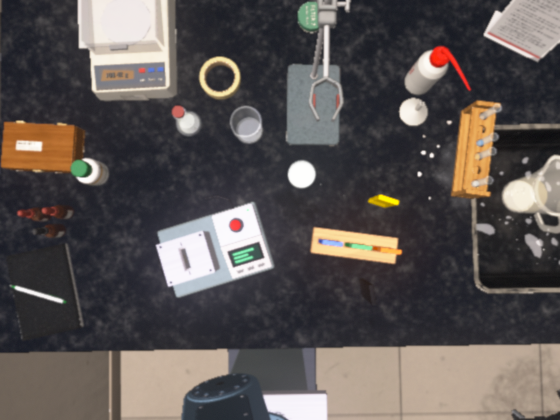

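Run:
```python
import cv2
a=cv2.imread("pics/top0.png")
cv2.imwrite("pics/c1.png",cv2.resize(a[195:305,150:282],None,fx=6,fy=5.4,interpolation=cv2.INTER_CUBIC)[:600])
cv2.imwrite("pics/c2.png",cv2.resize(a[185:305,295:425],None,fx=6,fy=5,interpolation=cv2.INTER_CUBIC))
```

```text
(no output)
```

View pics/c1.png

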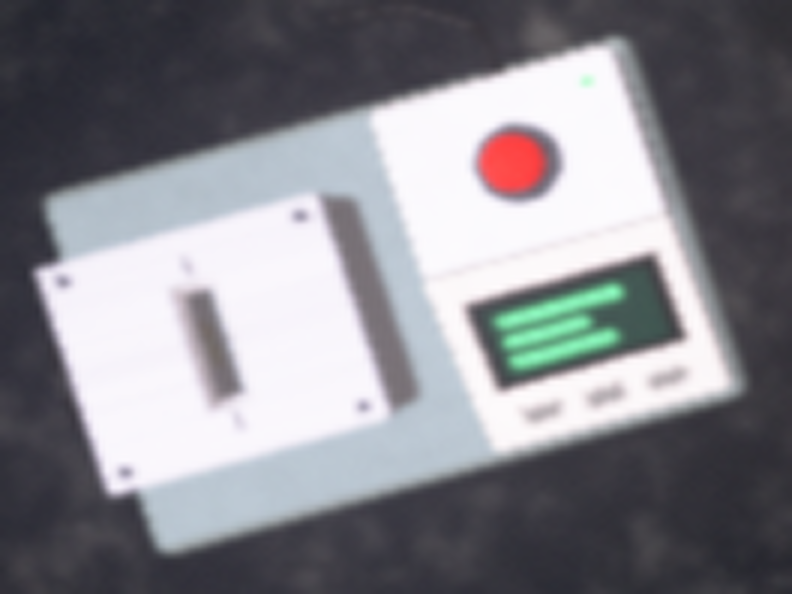

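View pics/c2.png

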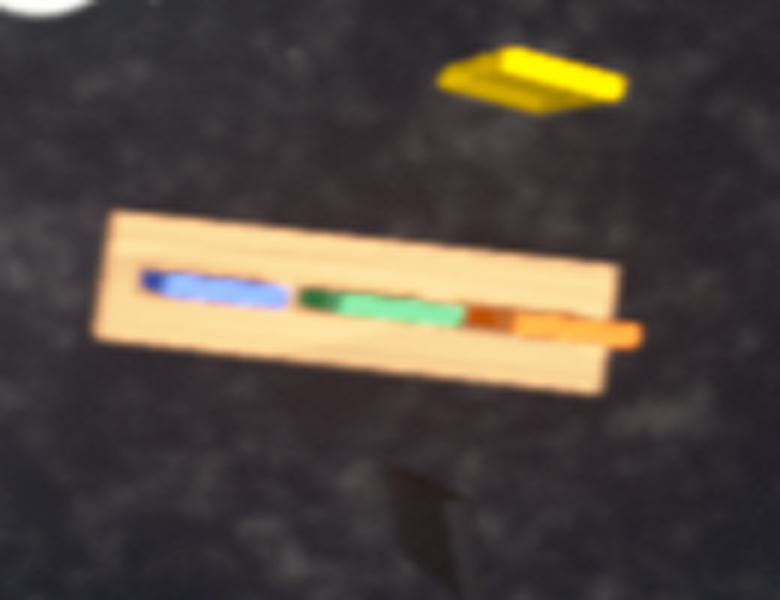

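```bash
cat > h.py <<'E'
import numpy as np
from bench import *
from scipy.spatial.transform import Rotation as R
from scipy.optimize import least_squares
def rot(q): return R.from_quat(np.r_[q[1:],q[0]])
def world(px,z,cam="top"):
    c=get_calibration(cam); d=rot(c["orientation"]).apply(np.linalg.inv(c["K"])@np.r_[px,1]); o=c["origin"]
    return (o+d*(z-o[2])/d[2])[:2]
def fit(L,W):
    f=lambda p:(np.array(L)@np.array([[np.cos(p[2]),np.sin(p[2])],[-np.sin(p[2]),np.cos(p[2])]])+p[:2]-W).ravel()
    s=least_squares(f,[.5,0,0]); return s.x,s.fun.reshape(-1,2)
E
cat > m.py <<'E'
from h import *
np.set_printoptions(precision=4,suppress=True)
c1=lambda u,v:((u+.5)/6-.5+150,(v+.5)/5.4-.5+195)
c2=lambda u,v:((u+.5)/6-.5+295,(v+.5)/5-.5+185)
M=[((48,109),c1(35,268),.108),((48,1),c1(320,192),.108),((-48,1),c1(392,415),.108),((-48,109),c1(110,495),.108),
((85,125),c1(45,200),.022),((-85,125),c1(157,553),.022),((40,-70),c1(512,162),.0825),((0,55),c1(209,346),.108)]
p,r=fit([np.array(a)/1e3 for a,_,_ in M],np.array([world(b,z) for _,b,z in M]));print("meter",p,r*1e3)
W=lambda p,l:np.array(p[:2])+R.from_euler("z",p[2]).apply([l[0],l[1],0])[:2]
print("slot",W(p,(0,.055)),world(c1(209,346),.108),"plunger",W(p,(.04,-.07)),world(c1(512,162),.0825))
S=[((30,100),c2(112,210)),((30,-100),c2(621,266)),((-30,-100),c2(603,395)),((-30,100),c2(93,340))]
s,r=fit([np.array(a)/1e3 for a,_ in S],np.array([world(b,.04) for _,b in S]));print("stand",s,r*1e3)
print("amber",W(s,(0,-.063)),"by top",world(c2(579,329),.14),"green",W(s,(0,0)),world(c2(403,308),.14))
E
python3 m.py
```

```text
meter [0.5076 0.1051 0.2778] [[-0.7103 -1.2514]
 [-0.428   1.2028]
 [-0.6321  0.519 ]
 [ 0.5647 -0.4174]
 [ 2.4882  2.5674]
 [-2.4643  0.0104]
 [-0.0183 -0.6922]
 [ 1.2001 -1.9387]]
slot [0.4925 0.158 ] [0.4913 0.1599] plunger [0.5653 0.0487] [0.5653 0.0494]
stand [ 0.5117 -0.2284 -0.1481] [[-1.4254 -1.5985]
 [-0.5284  1.6366]
 [ 1.0832  1.5717]
 [ 0.8706 -1.6098]]
amber [ 0.5024 -0.2907] by top [ 0.5029 -0.2917] green [ 0.5117 -0.2284] [ 0.513  -0.2291]
```

```bash
cat > go.py <<'E'
import sys
from h import *
# usage: go.py x y z psi  -> normalised shift and turn from the measured pose
x,y,z,psi=map(float,sys.argv[1:]); o=get_obs(); r=rot(o["eef_rot"]); m=r.as_matrix()
p=np.arctan2(m[1,0],m[0,0]); d=r.inv().apply(np.array([x,y,z])-o["eef_pos"])
print("t",o["time_s"],"pos",o["eef_pos"].round(4),"psi",round(p,4),"tilt",round(np.hypot(m[0,2],m[1,2]),4),"F",o["wrist_force"].round(1),"op",round(o["opening"],3))
print("shift",(d/.25).round(4),"turn",round(-((psi-p+np.pi)%(2*np.pi)-np.pi)/(np.pi/2),4))
E
python3 go.py .5653 .049 .31 .385
```

```text
t 0.1 pos [ 0.2158 -0.5327  0.4038] psi 0.3848 tilt 0.0016 F [ 1.2 -0.4  0.1] op 1.002
shift [ 2.1691 -1.6314  0.3787] turn -0.0001
```

{"name": "drive_tool", "arguments": {"increments": [[[0.09, -0.068, 0], 0], [[0.18, -0.136, 0], 0], [[0.27, -0.204, 0], 0], [[0.36, -0.272, 0], 0], [[0.45, -0.34, 0], 0], [[0.54, -0.408, 0], 0], [[0.63, -0.476, 0], 0], [[0.72, -0.544, 0], 0]], "claw": 1}}

```text
time_s: 1.1
eef_pos: [0.332, -0.3384, 0.4043]
eef_rot: [-0.0, 0.982, 0.191, -0.0]
wrist_force: [-0.3, -0.1, -0.0]
opening: -0.001
```

{"name": "drive_tool", "arguments": {"increments": [[[0.09, -0.068, 0], 0], [[0.18, -0.136, 0], 0], [[0.27, -0.204, 0], 0], [[0.36, -0.272, 0], 0], [[0.45, -0.34, 0], 0], [[0.54, -0.408, 0], 0], [[0.63, -0.476, 0], 0], [[0.72, -0.544, 0], 0]]}}

```text
time_s: 2.1
eef_pos: [0.4477, -0.1448, 0.4044]
eef_rot: [-0.0, 0.982, 0.191, -0.0]
wrist_force: [-0.1, 0.5, -0.0]
opening: 0.002
```

{"name": "drive_tool", "arguments": {"increments": [[[0.09, -0.068, 0], 0], [[0.18, -0.136, 0], 0], [[0.27, -0.204, 0], 0], [[0.36, -0.272, 0.1], 0], [[0.45, -0.34, 0.2], 0], [[0.54, -0.408, 0.3], 0], [[0.72, -0.54, 0.35], 0], [[0.72, -0.54, 0.35], 0]]}}

```text
time_s: 3.1
eef_pos: [0.5639, 0.0497, 0.3151]
eef_rot: [-0.001, 0.981, 0.193, -0.001]
wrist_force: [-0.5, -1.5, -0.4]
opening: 0.002
```

```bash
python3 go.py .5653 .049 .265 .385; python3 -c "
from bench import *;import cv2
cv2.imwrite('pics/s1.png',cv2.resize(camera('top')[170:330,130:370],None,fx=3.3,fy=3.3))"
```

```text
t 3.1 pos [0.5639 0.0497 0.3151] psi 0.3885 tilt 0.0032 F [-0.5 -1.5 -0.4] op 0.002
shift [0.0047 0.0051 0.2006] turn 0.0022
```

View pics/s1.png

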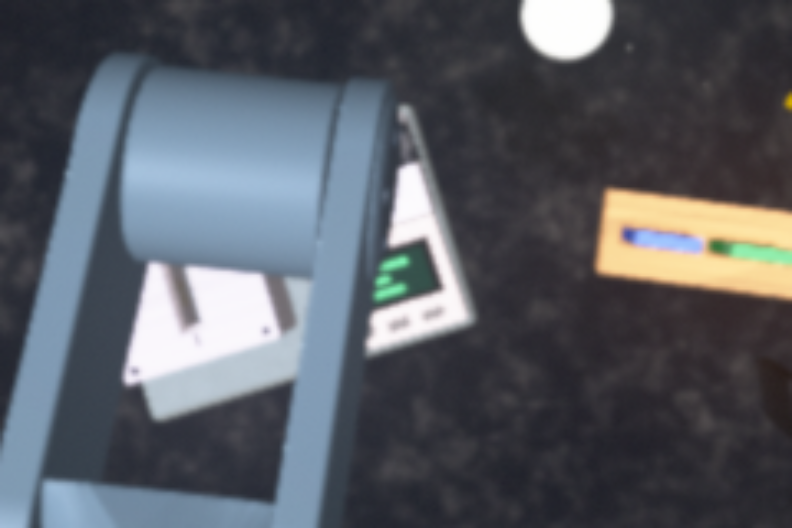

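The top view is occluded by the forearm, and only the display and slot front are visible. I'll use force feedback for the press.

{"name": "drive_tool", "arguments": {"increments": [[[0.004, 0.004, 0.04], 0], [[0.004, 0.004, 0.08], 0], [[0.004, 0.004, 0.12], 0], [[0.004, 0.004, 0.16], 0], [[0.004, 0.004, 0.19], 0], [[0.004, 0.004, 0.2], 0], [[0.004, 0.004, 0.2], 0], [[0.004, 0.004, 0.2], 0]]}}

```text
time_s: 4.15
eef_pos: [0.5651, 0.0465, 0.2676]
eef_rot: [0.0, 0.982, 0.191, 0.0]
wrist_force: [0.4, 0.5, 0.7]
opening: -0.003
```

{"name": "drive_tool", "arguments": {"increments": [[[0, 0, 0.01], 0], [[0, 0, 0.02], 0], [[0, 0, 0.03], 0], [[0, 0, 0.04], 0], [[0, 0, 0.05], 0], [[0, 0, 0.06], 0], [[0, 0, 0.06], 0], [[0, 0, 0.06], 0]]}}

```text
time_s: 5.15
eef_pos: [0.5649, 0.0464, 0.2523]
eef_rot: [-0.0, 0.982, 0.191, -0.0]
wrist_force: [-1.2, -0.4, 3.0]
opening: -0.0
```

```bash
python3 go.py .5653 .049 .2455 .385; python3 -c "
from bench import *;import cv2
cv2.imwrite('pics/s2.png',cv2.resize(camera('scene')[150:270,160:300],None,fx=5,fy=5))"
```

```text
t 5.15 pos [0.5649 0.0464 0.2523] psi 0.3848 tilt 0.0001 F [-1.2 -0.4  3. ] op -0.0
shift [ 0.0054 -0.009   0.0272] turn -0.0001
```

View pics/s2.png

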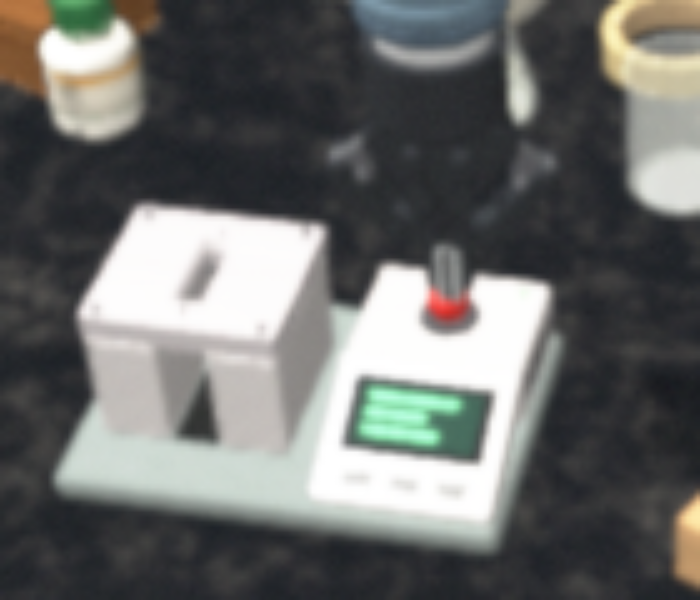

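The fingertips are on the red head, at about (447,300) in the crop. The force is about 3 N, so I'll press further.

{"name": "drive_tool", "arguments": {"increments": [[[0, -0.008, 0.01], 0], [[0, -0.008, 0.02], 0], [[0, -0.008, 0.03], 0], [[0, -0.008, 0.036], 0], [[0, -0.008, 0.036], 0], [[0, -0.008, 0.036], 0], [[0, -0.008, 0.036], 0], [[0, -0.008, 0.036], 0]]}}

```text
time_s: 6.2
eef_pos: [0.5647, 0.0482, 0.2471]
eef_rot: [0.001, 0.981, 0.192, 0.001]
wrist_force: [-12.5, -0.3, 32.8]
opening: -0.002
```

```bash
python3 -c "
from h import *
import cv2
c=world((160+201/5-.4,150+272/5-.4),.108,'scene');print('slot by scene',c)"; python3 go.py .5653 .049 .2455 .385
```

```text
slot by scene [0.48935228 0.15858938]
t 6.2 pos [0.5647 0.0482 0.2471] psi 0.3854 tilt 0.0016 F [-12.5  -0.3  32.8] op -0.002
shift [ 0.0032 -0.002   0.0064] turn 0.0003
```

The force jumped to 33 N, so the plunger is on its stop. Now I'll lift off.

{"name": "drive_tool", "arguments": {"increments": [[[0, 0, -0.05], 0], [[0, 0, -0.1], 0], [[0, 0, -0.2], 0], [[0, 0, -0.3], 0], [[0, 0, -0.4], 0], [[0, 0, -0.4], 0], [[0, 0, -0.4], 0], [[0, 0, -0.4], 0]]}}

```text
time_s: 7.2
eef_pos: [0.5636, 0.0483, 0.3416]
eef_rot: [-0.0, 0.982, 0.191, -0.001]
wrist_force: [0.6, 0.0, 0.0]
opening: -0.001
```

```bash
python3 go.py .5027 -.2912 .345 1.4227; python3 -c "
from h import *
import cv2
cv2.imwrite('pics/s3.png',cv2.resize(camera('scene')[200:310,270:410],None,fx=5,fy=5))
for p in [(389,199.5)]: print(world(p,.13))"
```

```text
t 7.2 pos [0.5636 0.0483 0.3416] psi 0.3848 tilt 0.0027 F [0.6 0.  0. ] op -0.001
shift [-0.7357  1.1673 -0.0134] turn -0.6607
[ 0.61296727 -0.29282542]
```

View pics/s3.png

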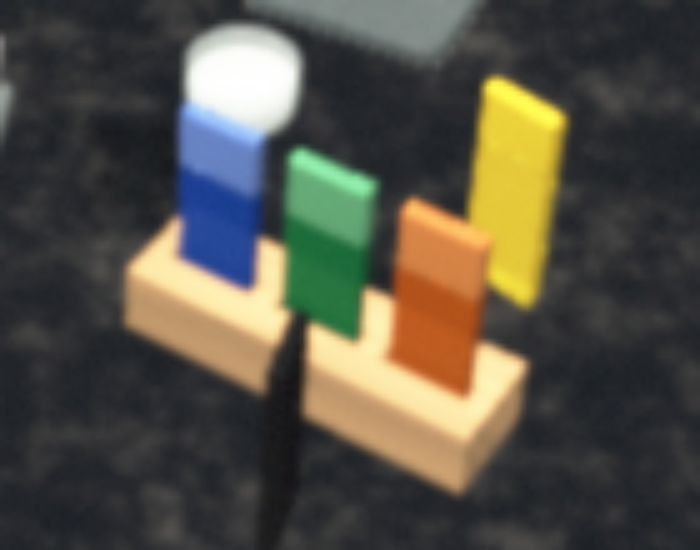

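{"name": "drive_tool", "arguments": {"increments": [[[-0.08, 0.125, -0.05], -0.08], [[-0.16, 0.25, -0.1], -0.16], [[-0.24, 0.375, -0.15], -0.24], [[-0.32, 0.5, -0.2], -0.33], [[-0.4, 0.625, -0.2], -0.42], [[-0.48, 0.75, -0.2], -0.5], [[-0.56, 0.875, -0.2], -0.58], [[-0.63, 1.0, -0.2], -0.66]], "claw": 0.4}}

```text
time_s: 8.25
eef_pos: [0.5115, -0.2437, 0.3923]
eef_rot: [-0.001, 0.757, 0.654, -0.0]
wrist_force: [0.3, 0.4, -0.0]
opening: 0.599
```

```bash
python3 go.py .5027 -.2912 .345 1.4227; python3 -c "
from h import *
print(world((359.2,243.8),.14,'scene'))"
```

```text
t 8.25 pos [ 0.5115 -0.2437  0.3923] psi 1.4254 tilt 0.0013 F [ 0.3  0.4 -0. ] op 0.599
shift [-0.1932 -0.0072  0.1892] turn 0.0017
[ 0.50383385 -0.29140811]
```

{"name": "drive_tool", "arguments": {"increments": [[[-0.05, -0.002, 0], 0], [[-0.1, -0.004, 0], 0], [[-0.15, -0.006, 0], 0], [[-0.193, -0.006, 0.05], 0], [[-0.193, -0.006, 0.1], 0], [[-0.193, -0.006, 0.15], 0], [[-0.193, -0.006, 0.19], 0], [[-0.193, -0.006, 0.19], 0]]}}

```text
time_s: 9.25
eef_pos: [0.5032, -0.2895, 0.3444]
eef_rot: [-0.001, 0.758, 0.653, -0.0]
wrist_force: [0.1, -0.6, 0.9]
opening: 0.597
```

```bash
python3 go.py .5030 -.2912 .278 1.4227; python3 -c "
from h import *
import cv2
cv2.imwrite('pics/s4.png',cv2.resize(camera('scene')[190:310,270:410],None,fx=5,fy=5))"
```

```text
t 9.25 pos [ 0.5032 -0.2895  0.3444] psi 1.4219 tilt 0.0023 F [ 0.1 -0.6  0.9] op 0.597
shift [-0.0071  0.0008  0.2655] turn -0.0005
```

View pics/s4.png

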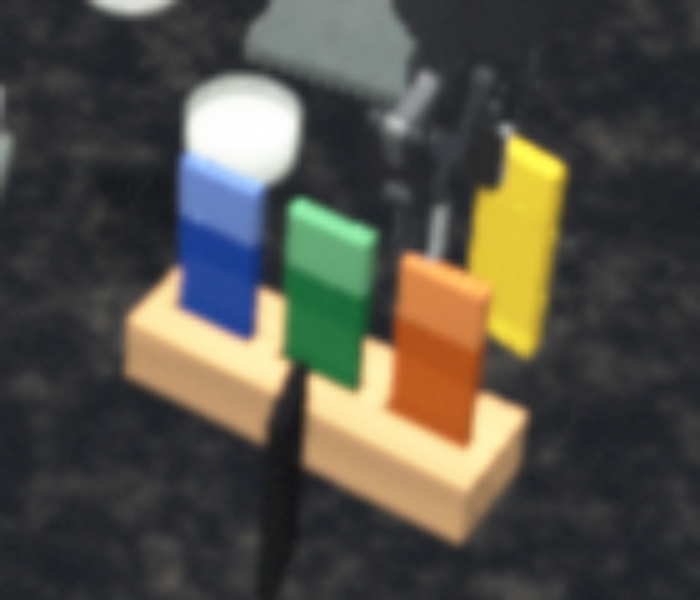

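```bash
python3 -c "
from h import *
c=get_calibration('scene')
def P(p):
    v=c['K']@rot(c['orientation']).inv().apply(np.array(p)-c['origin']); v=v[:2]/v[2]; return ((v-[270,190])*5).round(0)
o=get_obs();m=rot(o['eef_rot']).as_matrix();e=o['eef_pos']
for s in(-1,0,1):
  for w in (-1,1):
    for d in (.16,.12): print(s,w,d,P(e+m[:,2]*d+m[:,1]*s*.03+m[:,0]*w*.011))
print('plate top',P([.5027,-.2912,.14]))
"
```

```text
-1 -1 0.16 [439. 244.]
-1 -1 0.12 [447. 177.]
-1 1 0.16 [397. 225.]
-1 1 0.12 [403. 158.]
0 -1 0.16 [471. 207.]
0 -1 0.12 [480. 141.]
0 1 0.16 [429. 188.]
0 1 0.12 [436. 123.]
1 -1 0.16 [503. 171.]
1 -1 0.12 [511. 106.]
1 1 0.16 [461. 153.]
1 1 0.12 [469.  88.]
plate top [445. 270.]
```

The near finger spans x = 397–439 with its tip at about y = 250, and the far finger is the dark one at x = 461–503. Both match the projection, and the plate top at (445,272) lies between them. I'll descend and grip.

{"name": "drive_tool", "arguments": {"increments": [[[-0.007, 0.001, 0.05], 0], [[-0.007, 0.001, 0.1], 0], [[-0.007, 0.001, 0.15], 0], [[-0.007, 0.001, 0.2], 0], [[-0.007, 0.001, 0.24], 0], [[-0.007, 0.001, 0.265], 0], [[-0.007, 0.001, 0.265], 0], [[-0.007, 0.001, 0.265], 0]]}}

```text
time_s: 10.3
eef_pos: [0.5035, -0.292, 0.2799]
eef_rot: [0.0, 0.758, 0.652, 0.0]
wrist_force: [-0.6, -0.4, -0.1]
opening: 0.599
```

{"name": "drive_tool", "arguments": {"increments": [[[0, 0, 0], 0], [[0, 0, 0], 0], [[0, 0, 0], 0], [[0, 0, 0], 0], [[0, 0, 0], 0], [[0, 0, 0], 0], [[0, 0, 0], 0], [[0, 0, 0], 0]], "claw": 1}}

```text
time_s: 11.3
eef_pos: [0.5035, -0.2919, 0.2798]
eef_rot: [0.0, 0.758, 0.652, 0.0]
wrist_force: [-0.4, 1.0, 6.4]
opening: 0.106
```

```bash
python3 go.py .5030 -.2912 .42 1.4227
```

```text
t 11.3 pos [ 0.5035 -0.2919  0.2798] psi 1.4216 tilt 0.0006 F [-0.4  1.   6.4] op 0.106
shift [ 0.0024 -0.002  -0.5606] turn -0.0007
```

{"name": "drive_tool", "arguments": {"increments": [[[0, 0, -0.03], 0], [[0, 0, -0.09], 0], [[0, 0, -0.17], 0], [[0, 0, -0.25], 0], [[0, 0, -0.34], 0], [[0, 0, -0.43], 0], [[0, 0, -0.52], 0], [[0, 0, -0.56], 0]]}}

```text
time_s: 12.3
eef_pos: [0.5035, -0.2919, 0.4216]
eef_rot: [0.001, 0.758, 0.652, 0.0]
wrist_force: [1.0, -0.6, -2.4]
opening: 0.108
```

```bash
python3 go.py .4915 .1588 .42 .2778; python3 -c "
from h import *
import cv2
cv2.imwrite('pics/s5.png',cv2.resize(camera('scene')[150:310,270:430],None,fx=3.7,fy=3.7))"
```

```text
t 12.3 pos [ 0.5035 -0.2919  0.4216] psi 1.4216 tilt 0.0028 F [ 1.  -0.6 -2.4] op 0.108
shift [ 1.7755 -0.3154  0.0031] turn 0.7282
```

View pics/s5.png

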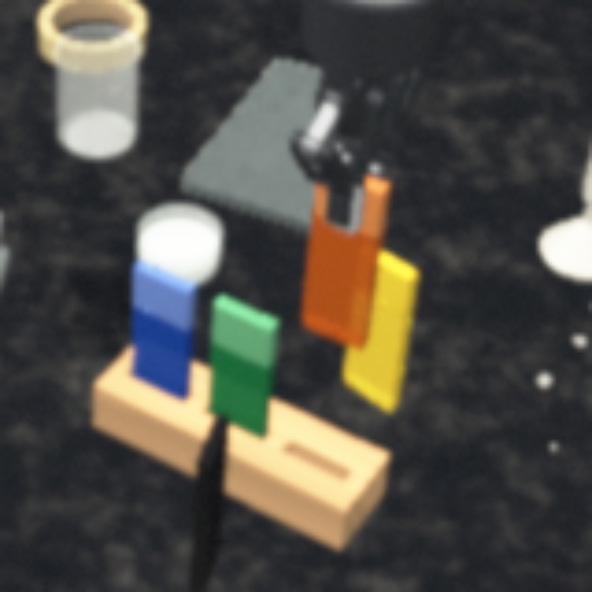

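The amber plate is lifted and upright, with its foot at about (335,335), and the green and blue plates are undisturbed. I'll raise it a bit more before passing over them.

{"name": "drive_tool", "arguments": {"increments": [[[0, 0, -0.08], 0], [[0.03, 0, -0.16], 0], [[0.12, -0.03, -0.2], 0], [[0.26, -0.06, -0.2], 0], [[0.41, -0.09, -0.2], 0], [[0.57, -0.12, -0.2], 0], [[0.73, -0.15, -0.2], 0], [[0.89, -0.16, -0.2], 0]]}}

```text
time_s: 13.35
eef_pos: [0.4964, -0.0641, 0.4698]
eef_rot: [0.0, 0.758, 0.652, 0.0]
wrist_force: [0.6, 0.2, -1.6]
opening: 0.108
```

{"name": "drive_tool", "arguments": {"increments": [[[0.12, -0.02, 0], 0.08], [[0.25, -0.04, 0], 0.18], [[0.38, -0.06, 0], 0.28], [[0.5, -0.08, 0], 0.38], [[0.62, -0.1, 0], 0.48], [[0.74, -0.12, 0], 0.58], [[0.83, -0.14, 0], 0.67], [[0.885, -0.155, 0], 0.728]]}}

```text
time_s: 14.35
eef_pos: [0.4909, 0.1602, 0.4696]
eef_rot: [-0.0, 0.991, 0.137, -0.0]
wrist_force: [0.5, -0.8, -1.3]
opening: 0.105
```

```bash
python3 go.py .4915 .1588 .40 .2778
```

```text
t 14.35 pos [0.4909 0.1602 0.4696] psi 0.2759 tilt 0.0004 F [ 0.5 -0.8 -1.3] op 0.105
shift [0.0007 0.0063 0.2786] turn -0.0012
```

{"name": "drive_tool", "arguments": {"increments": [[[0, 0.003, 0.05], 0], [[0, 0.006, 0.1], 0], [[0, 0.006, 0.15], 0], [[0, 0.006, 0.2], 0], [[0, 0.006, 0.25], 0], [[0, 0.006, 0.3], 0], [[0, 0.006, 0.318], 0], [[0, 0.006, 0.318], 0]]}}

```text
time_s: 15.35
eef_pos: [0.4919, 0.1573, 0.3897]
eef_rot: [-0.0, 0.99, 0.139, -0.0]
wrist_force: [-0.3, -0.7, -1.7]
opening: 0.109
```

```bash
python3 go.py .4915 .1588 .37 .2778; python3 -c "
from h import *
import cv2
cv2.imwrite('pics/s6.png',cv2.resize(camera('scene')[160:260,160:260],None,fx=6,fy=6,interpolation=cv2.INTER_CUBIC))
c=get_calibration('scene')
def P(p):
    v=c['K']@rot(c['orientation']).inv().apply(np.array(p)-c['origin']); v=v[:2]/v[2]; return ((v-[160,160]+.5)*6).round(0)
o=get_obs();m=rot(o['eef_rot']).as_matrix();e=o['eef_pos']
print('foot corners',[P(e+m[:,2]*.2698+m[:,0]*a+m[:,1]*b) for a in(-.021,.021) for b in (-.0038,.0038)])
u=R.from_euler('z',.2778).as_matrix()
print('slot',[P(np.array([.4915,.1588,.108])+u[:,0]*a+u[:,1]*b) for a in(-.027,.027) for b in (-.01,.01)])
"
```

```text
t 15.35 pos [0.4919 0.1573 0.3897] psi 0.278 tilt 0.0005 F [-0.3 -0.7 -1.7] op 0.109
shift [ 0.0003 -0.0062  0.0787] turn 0.0001
foot corners [array([221., 271.]), array([237., 273.]), array([251., 214.]), array([267., 216.])]
slot [array([246., 304.]), array([203., 299.]), array([284., 230.]), array([243., 225.])]
```

View pics/s6.png

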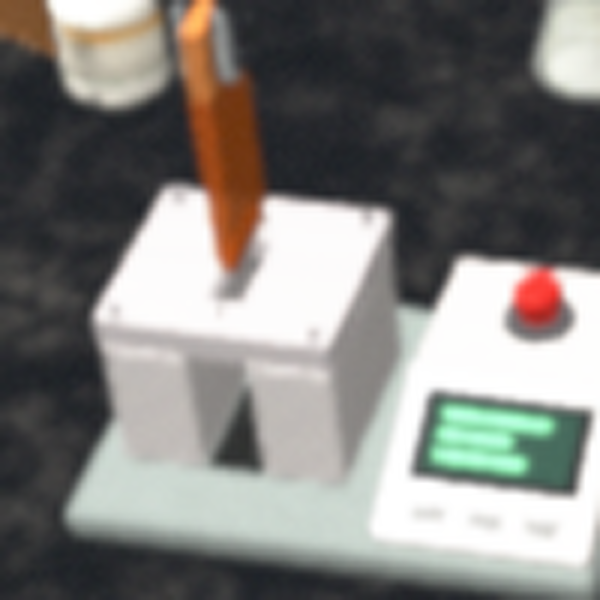

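The foot, at about (221–240, 272), lines up over the slot, whose front end is at about (229,297). The plunger is up. I'll lower the plate slowly with force checks.

{"name": "drive_tool", "arguments": {"increments": [[[0, -0.004, 0], 0], [[0, -0.005, 0.01], 0], [[0, -0.005, 0.03], 0], [[0, -0.005, 0.05], 0], [[0, -0.005, 0.07], 0], [[0, -0.005, 0.09], 0], [[0, -0.005, 0.1], 0], [[0, -0.005, 0.1], 0]]}}

```text
time_s: 16.4
eef_pos: [0.4915, 0.1584, 0.3647]
eef_rot: [-0.0, 0.99, 0.139, -0.0]
wrist_force: [0.2, -0.5, -1.3]
opening: 0.107
```

```bash
python3 go.py .4915 .1588 .308 .2778
```

```text
t 16.4 pos [0.4915 0.1584 0.3647] psi 0.2779 tilt 0.0004 F [ 0.2 -0.5 -1.3] op 0.107
shift [ 0.0005 -0.0014  0.2268] turn 0.0001
```

No contact. The foot is at about z 0.095, inside the guard. Continuing down.

{"name": "drive_tool", "arguments": {"increments": [[[0, 0, 0.015], 0], [[0, 0, 0.03], 0], [[0, 0, 0.045], 0], [[0, 0, 0.06], 0], [[0, 0, 0.075], 0], [[0, 0, 0.09], 0], [[0, 0, 0.1], 0], [[0, 0, 0.1], 0]]}}

```text
time_s: 17.4
eef_pos: [0.4915, 0.1585, 0.3397]
eef_rot: [-0.0, 0.99, 0.139, -0.0]
wrist_force: [0.1, 0.2, -1.3]
opening: 0.106
```

```bash
python3 go.py .4915 .1588 .308 .2778
```

```text
t 17.4 pos [0.4915 0.1585 0.3397] psi 0.278 tilt 0.0004 F [ 0.1  0.2 -1.3] op 0.106
shift [ 0.0006 -0.0012  0.1268] turn 0.0001
```

{"name": "drive_tool", "arguments": {"increments": [[[0, 0, 0.02], 0], [[0, 0, 0.04], 0], [[0, 0, 0.06], 0], [[0, 0, 0.08], 0], [[0, 0, 0.1], 0], [[0, 0, 0.115], 0], [[0, 0, 0.125], 0], [[0, 0, 0.125], 0]]}}

```text
time_s: 18.4
eef_pos: [0.4915, 0.1585, 0.3085]
eef_rot: [-0.0, 0.99, 0.139, -0.0]
wrist_force: [0.0, 0.9, -2.2]
opening: 0.105
```

{"name": "drive_tool", "arguments": {"increments": [[[0, 0, 0], 0], [[0, 0, 0], 0], [[0, 0, 0], 0], [[0, 0, 0], 0], [[0, 0, 0], 0], [[0, 0, 0], 0], [[0, 0, 0], 0], [[0, 0, 0], 0]]}}

```text
time_s: 19.4
eef_pos: [0.4915, 0.1585, 0.3087]
eef_rot: [0.0, 0.99, 0.139, 0.0]
wrist_force: [-0.6, 0.2, -1.5]
opening: 0.106
```

```bash
python3 go.py .4915 .1588 .308 .2778; python3 -c "
from h import *
import cv2
cv2.imwrite('pics/s7.png',cv2.resize(camera('scene')[160:310,160:360],None,fx=4,fy=4,interpolation=cv2.INTER_CUBIC))"
```

```text
t 19.4 pos [0.4915 0.1585 0.3087] psi 0.278 tilt 0.0 F [-0.6  0.2 -1.5] op 0.106
shift [ 0.0003 -0.0012  0.0028] turn 0.0002
```

View pics/s7.png

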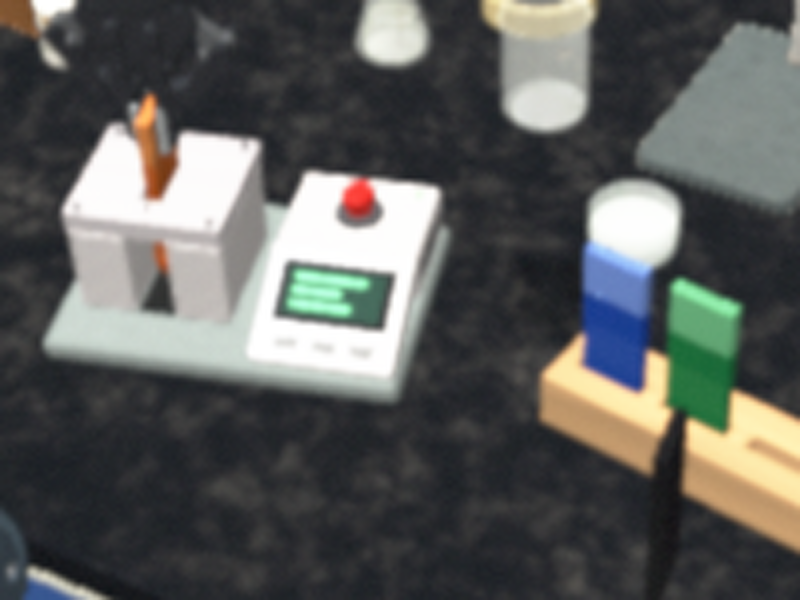

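The plate is in the slot. Its foot shows in the gap at about (162,270), clear of the floor. The plunger at (358,200) is up, and the green and blue plates and the petri dish are in place.

```bash
python3 -c "
from bench import *
print(hand_in())"
```

```text
the job is handed in; nothing more can be done
None
```

The job is handed in at about 19.5 s, with the gripper still holding the amber plate in the slot. No verdict was reported.

- **Zeroing:** I pressed the plunger with the closed fingers to its stop, where the force jumped to about 33 N. I then let it spring back while all three plates were still in the stand.
- **Amber plate:** I gripped it by its frosted top and lifted it to a foot height of about 150 mm. I then carried it over the other plates and lowered it through the slot with no contact force.

**Last checks:**
- **Pose:** the arm is still and the tool is upright. It is within about 0.5 mm and 0.001 rad of the slot position I had estimated.
- **Height:** the foot is at about z = 39 mm, roughly 23 mm below the beam and 17 mm above the gap floor. I worked this out from the arm position at the grasp.
- **Grip:** the opening is 9 mm, and the wrist force is only about the plate's weight.
- **Surroundings:** the last picture shows the plunger up, the green and blue plates in the stand and the petri dish in place. I did not check the beaker separately, but nothing went near it.

My slot estimates from the two cameras differed by 2–3 mm, and I aimed between them. The plate went in without touching. The pictures I viewed came to 11, one over the budget.

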